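Draw out the drying tray with the pull hook

TASK

The knobs in the drying box are freshly painted and ready to be looked at: take the wooden-handled pull hook, put its turned-up tip through the finger hole in the tray front and gently draw the tray right out until you feel it come up snugly against its stop, without toppling the knobs. Then unhook, leave the tray out and lay the hook flat on the table clear of the tray; touch the box and tray with nothing but the hook, the knobs with nothing at all, and leave the other things where they stand.

Things in the scene. Friction and masses are not known exactly. Their poses are not given: they have to be found in the camera images.
- drybox: White sheet-steel drying box with a fan in its roof, 200 deep x 200 wide x 120 mm high, fixed to the table. Origin on the table under the middle of its front face; x points into the box (away from the robot), y along the front to the left, z up. The tray's front panel closes the front below a 20 mm lintel.
- tray (a joint): How far the aluminium tray is drawn out along the box's -x, in m; 0 = home, flush with the box front. A sprung catch holds it home: 8 to 9 N of pull within the first 6 mm frees it; then it runs with about 2 N friction and stays where left. After 90 to 104 mm it meets a hidden hard stop, set differently each time; there draw it snug with 6 to 12 N, never over 20 N.
- tray_hole (a point): Centre of the round 20 mm finger hole with brass eyelet, on the outer face of the tray's front panel, 55 above the table; moves with the tray, axes as the box's (x into the hole). The panel is 6 mm thick, 80 high x 186 wide; behind it at least 45 mm of tray is empty before the first knob.
- hook: Pull hook, 165 mm long, 90 g, lying flat: beech handle 90 x 20 wide x 22 high, brass ferrule, 5 mm dark rod with its end turned up. Origin under the middle of the handle (grip here, near its balance), x towards the tip, z up. Rod axis 11 above the underside; tip upright at x = 115.5 (inner face 113, outer 118), its end 5 wide and 14 high, from z = 8.5 to 22.5.
- hook_tip (a point): Top of the hook's turned-up tip, at (115.5, 0, 22.5) mm in the hook's frame; axes as the hook's.
- knob_a: Freshly painted turned knob, teal top on a wooden foot, 48 across x 54 high, standing loose in the tray; origin under its middle, z up.
- knob_b: The second painted knob, the same, standing loose in the tray.
- teal_pot: Small paint pot with a teal band, 53 across x 58 high, standing on the table beside the box; origin under its middle.
- varnish_jar: White varnish jar with black lid, 62 across x 68 high, on the other side of the box; origin under its middle.
- flat_brush: Flat paint brush with wooden handle, 200 x 45 x 18, lying on the table; origin under its middle, x towards the bristles.

How it is judged (in metres and radians):
On the way, in this order (a step that is already met when the one before it is completed fails the run):
1. the hook is lifted clear of the table (height (world z) of hook above 0.02 m), for 0.2 s.
2. the hook's tip is through the finger hole, behind the panel of the closed tray (x of hook_tip in the frame of tray_hole between 0.008 and 0.04 m and y of hook_tip in the frame of tray_hole between -0.015 and 0.015 m and z of hook_tip in the frame of tray_hole between -0.015 and 0.025 m and value of joint tray below 0.01 m), for 0.2 s.
3. the tray is drawn right out and held still and snug against its stop by the hook (at least 5 N) (value of joint tray above 0.087 m and velocity of joint tray between -0.004 and 0.004 m/s and contact force between hook and drybox above 5 N), for 0.2 s.
At the end, for the whole second after the job is handed in: The tray is out by more than 86 mm, both knobs stand upright (within 0.15 rad) in it, and the hook lies flat and still on the table, touching neither box nor tray, its tip at least 40 mm from the finger hole (value of joint tray above 0.086 m and height (world z) of hook below 0.008 m and angle between each of hook, knob_a, knob_b's own z axis and vertical below 0.15 rad and linear speed of hook below 0.02 m/s and horizontal distance between hook_tip and tray_hole above 0.04 m and contact force between hook and drybox below 0.1 N and x of knob_a in the frame of tray_hole between 0.02 and 0.17 m and x of knob_b in the frame of tray_hole between 0.02 and 0.17 m and z of each of knob_a, knob_b in the frame of tray_hole above -0.05 m).
It fails at once if the hook presses or pulls on the box or tray with more than 20 N (contact force between hook and drybox above 20 N).
It fails at once if the gripper or arm touches the box or tray (contact force between any of the fingers, the arm and drybox above 0.5 N).
It fails at once if a painted knob tips (0.3 rad) or is touched by the hook or the robot (angle between any of knob_a, knob_b's own z axis and vertical above 0.3 rad or contact force between any of hook, the fingers, the arm and knob_a above 0.2 N or contact force between any of hook, the fingers, the arm and knob_b above 0.2 N).
It fails at once if the paint pot, the varnish jar or the brush is moved by more than 20 mm (distance of any of teal_pot, varnish_jar, flat_brush from where it was at the start of the episode above 0.02 m).
It also fails if it takes over 72 s, if anything falls off the work surface, if the arm or the gripper's body presses on something with over 40 N, if the wrist force passes 120 N, or if a joint passes its speed limit or range.

ROBOT

A 6-joint arm with a two-finger parallel gripper is mounted at the origin on a cart in front of the work surface, level with it; the furniture and walls round the work are solid. World frame = base frame: x ahead of the robot, y to its left, z up, the work surface at z = 0. Lengths are in mm, angles in degrees, forces in N, time in s.
With the tool pointing down it reaches from about 300 to 850 mm from the base axis. Payload 4.2 kg.
Tool frame: the origin (TCP) lies midway between the tips of the shut fingers; the grasp point (between the pads) lies 19 mm behind it; z points along the fingers, y is the line along which they close (so a half turn about z gives the same grasp; the last joint's range is limited). The gripper opens to 91 mm and grips with 3 to 60 N. Pads are 32 mm wide; open, the fingers measure 118 mm over their backs; the gripper's body (76 mm by 178 mm) begins 60 mm behind the grasp point.
Start: joints at [-64.687, 18.312, 89.639, -0, 72.044, -1.146], TCP at [256.203, -514.785, 213.976] pointing down, gripper open.
Joint ranges: [-177.97, 177.97], [-48.28, 115.42], [12.27, 149.76], [-77.06, 257.06], [2.81, 150.46], [-146.56, 146.56]. Speed limits (degrees/s): [147.25, 147.25, 180, 180, 180, 180].

INTERFACE

Orientations are given as [roll, pitch, yaw] about the fixed x, y, z axes, in that order (R = Rz(yaw) Ry(pitch) Rx(roll)).
In Python, from workcell import env, camrig gives the robot as it stands (env), with the cameras (camrig).
- The arm moves only by the shell command python3 drive.py 'ROWS' [OPENING] [FORCE]. ROWS is rows parted by semicolons, their numbers by spaces, 1 to 8 of them, each of 6 numbers: dx, dy, dz in mm, then a rotation vector rx, ry, rz in degrees; each row shifts and turns the commanded pose from where the row before left it, along the tool's axes as they then stand; what a row does not reach is not made up. A row lasts 1/10 s, in which the tool goes at most 50 mm and 8.59 degrees, less where a joint would pass 70% of its speed; a pose out of reach is approached as far as the arm can. OPENING is the finger opening in mm, set as the command begins (- or left out keeps the last). The fingers move at their own pace and stop on an object; FORCE is the grip in N (left out, the last holds). Time passes only in rows, so rows that do not move let the fingers close. It prints the time, the measured TCP pose, the force, the opening and the grip force at its end.
- env.state(): the state, without advancing time (a new reading comes with each control period).
- camrig.grab_frame(name): name is "scene" or "top"; returns the picture (400x640x3 uint8, blue, green, red); there is no depth.
- camrig.camera_model(name): a dict with "fx", "fy", "cx", "cy" (pixels), "T" (4x4, takes a point from camera to world coordinates). Camera axes: x right, y up, looking along -z (the intrinsics and any distortion apply to the point x, -y, -z); pixel columns grow to the right and rows downward; lengths in mm; the calibration is good to about 2 mm. A picture is of the moment at which its call begins. camera_model takes no time and is no camera call.
- env.job_done(): hands the job in; it is judged then, once.
The state is a dict: "time_s": time; "qpos": joint angles; "qvel": joint speeds; "effort": joint torques, N m; "ee_pos": TCP position; "ee_rot": TCP orientation; "force": force on the tool from outside, world axes, zero at the start; "torque": the same for the moment, N m; "gripper_width": finger opening in mm; "gripper_force": force on a finger pad.
Only numpy, scipy, OpenCV 4.12 (cv2) and the standard library are available. Lean on these libraries where they do the work, as an engineer would, in place of code of your own. Each camera call takes 0.05 s, during which the arm holds its last target. There are 200 camera calls.

## Working session

There is one attempt and no reset: what is moved stays moved. The work goes in short steps, Python scripts to look and compute and a shell command to move; the robot and the scene stay as the last step left them, time stands still between calls to the robot, and variables do not carry over. Pictures are saved under pics/ and viewed, at most 10 in all, crops included, and the job is handed in when it is done.

```bash
ls; mkdir -p pics; python3 - <<'E'
from workcell import env, camrig
import cv2
for n in("scene","top"):
    cv2.imwrite(f"pics/{n}0.png",camrig.grab_frame(n)); m=camrig.camera_model(n); print(n,m)
print(env.state())
E
```

```text
drive.py
pics
workcell.py
scene {'fx': 481.81142319075485, 'fy': 481.81142319075485, 'cx': 323.6494660826108, 'cy': 201.24239740617352, 'T': array([[-9.10363385e-01,  2.56418676e-01, -3.24789116e-01,
         1.53375858e+02],
       [-4.13795374e-01, -5.57548499e-01,  7.19661768e-01,
         9.80012408e+02],
       [ 3.44903376e-03,  7.89549957e-01,  6.13676601e-01,
         8.89269643e+02],
       [ 0.00000000e+00,  0.00000000e+00,  0.00000000e+00,
         1.00000000e+00]])}
top {'fx': 468.62405812243156, 'fy': 468.62405812243156, 'cx': 315.0220283166007, 'cy': 200.9732516761218, 'T': array([[-2.96530264e-02,  9.94756765e-01, -9.78758238e-02,
         4.85557442e+02],
       [-9.99551455e-01, -2.99210819e-02, -1.27174316e-03,
        -1.45315173e+01],
       [-4.19362565e-03,  9.77942111e-02,  9.95197822e-01,
         1.36691316e+03],
       [ 0.00000000e+00,  0.00000000e+00,  0.00000000e+00,
         1.00000000e+00]])}
{'time_s': 0.1, 'qpos': array([-6.46864014e+01,  1.83476810e+01,  8.96996842e+01,  4.85890392e-04,
        7.20442358e+01, -1.14533430e+00]), 'qvel': array([-0.08381285, -0.03880389, -0.20366632,  0.03540123, -0.07025157,
        0.0544154 ]), 'effort': array([-3.97157294e-05, -4.13331127e+01, -2.32510257e+01,  7.29010231e-02,
        4.21167444e-02, -5.89373167e-05]), 'ee_pos': array([ 256.0080117 , -514.35425038,  213.20551987]), 'ee_rot': array([-1.79908426e+02, -2.29286149e-03,  2.64587809e+01]), 'force': array([ 0.20700879, -0.20940656,  0.12870245]), 'torque': array([-0.04819669,  0.03593005, -0.02653443]), 'gripper_force': 0.0, 'gripper_width': 91.49964746192228}
```

View pics/scene0.png

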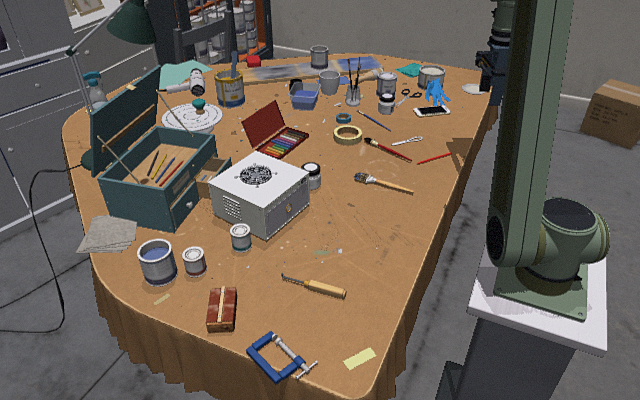

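View pics/top0.png

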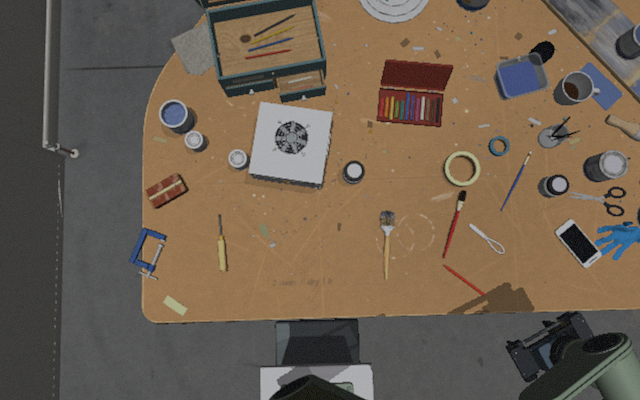

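The top view shows the box at about (290,145), the hook with its handle at (222,252) and tip at (219,215), and the brush at (387,240). In the scene view the finger hole is near (291,213) and the hook runs (283,276)–(346,293). I'll enlarge these to read off corners.

```bash
python3 - <<'E'
import cv2,numpy as np
t=cv2.imread("pics/top0.png");s=cv2.imread("pics/scene0.png")
def c(im,x,y,w,h,k): return cv2.resize(im[y:y+h,x:x+w],None,fx=k,fy=k,interpolation=cv2.INTER_CUBIC)
a=c(t,240,95,100,100,4);b=c(t,190,205,60,75,5.3333333)[:400,:320]
cv2.imwrite("pics/c1.png",np.hstack([a,b]))
a=c(s,205,150,115,90,6.5);
cv2.imwrite("pics/c2.png",a)
E
```

```text
(no output)
```

View pics/c1.png

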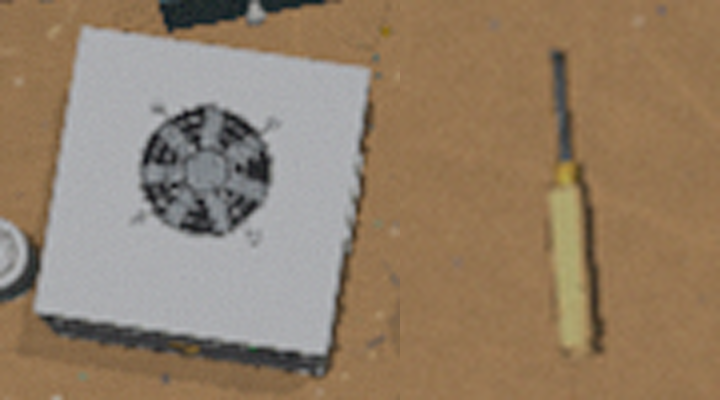

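View pics/c2.png

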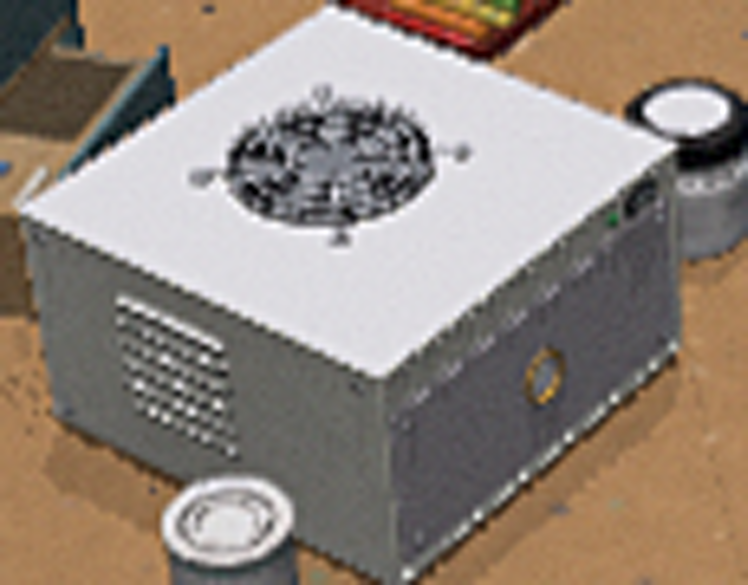

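The crop c1 gives the roof corners and hook; c2 gives the roof corners in the scene view, with the eyelet at crop (545,376), i.e. about scene (288.8,207.9). Next I'll fit the poses.

```bash
cat > h.py <<'E'
import numpy as np
from workcell import env, camrig
from scipy.optimize import least_squares
M={n:camrig.camera_model(n) for n in("scene","top")}
def proj(n,P):
    m=M[n];T=m["T"];p=(np.asarray(P,float)-T[:3,3])@T[:3,:3]
    return np.c_[m["cx"]+m["fx"]*p[:,0]/-p[:,2], m["cy"]-m["fy"]*p[:,1]/-p[:,2]]
def atz(n,u,v,z):
    m=M[n];T=m["T"];d=T[:3,:3]@[(u-m["cx"])/m["fx"],-(v-m["cy"])/m["fy"],-1];o=T[:3,3]
    return o+d*(z-o[2])/d[2]
def pose(L,p):
    c,s=np.cos(p[2]),np.sin(p[2]);L=np.asarray(L,float)
    return np.c_[p[0]+c*L[:,0]-s*L[:,1],p[1]+s*L[:,0]+c*L[:,1],L[:,2]]
def fit(obs,p0):  # obs: {cam:(local pts, pixels)}
    f=lambda p:np.concatenate([(proj(n,pose(L,p))-U).ravel() for n,(L,U) in obs.items()])
    r=least_squares(f,p0); return r.x,r.fun.reshape(-1,2)
un=lambda U,k,o:(np.array(U,float)+.5)/k-.5+np.array(o)
E
python3 - <<'E'
from h import *
np.set_printoptions(precision=2,suppress=True)
roof=[[200,100,120],[200,-100,120],[0,-100,120],[0,100,120]]
top=un([[82,28],[371,71],[327,356],[35,313]],4,(240,95))
sc=un([[25,207],[330,8],[677,150],[383,378],[400,580],[680,345],[545,376]],6.5,(205,150))
Ls=roof+[[0,100,0],[0,-100,0],[0,0,55]]
for o in({"top":(roof,top)},{"scene":(Ls,sc)},{"top":(roof,top),"scene":(Ls,sc)}):
    x,r=fit(o,[600,60,-.1]);print("box",x,np.degrees(x[2]));print(r.tolist() if 0 else np.abs(r).max(0))
print(r)
hk=un([[157,52],[163.5,186],[175,349]],5.33333,(190,205))
x,r=fit({"top":([[117,0,22],[45,0,22],[-45,0,22]],hk)},[400,200,0]);print("hook",x,np.degrees(x[2]));print(r)
print(atz("scene",346,293,15),atz("scene",283,276,15))
E
```

```text
box [671.25  66.47  -0.18] -10.319968520038906
[0.28 0.4 ]
box [673.6   65.55  -0.18] -10.058966230741785
[1.05 2.7 ]
box [672.5   66.29  -0.18] -10.213101265457404
[0.81 2.95]
[[-0.14 -0.63]
 [ 0.05 -0.88]
 [ 0.28 -0.13]
 [-0.24 -0.25]
 [-0.81 -0.25]
 [ 0.38 -1.22]
 [ 0.68 -1.63]
 [-0.02 -0.57]
 [ 0.6   2.95]
 [ 0.81  1.69]
 [ 0.17 -0.37]]
hook [471.47 258.86   0.05] 2.9543317956684345
[[-0.14 -0.28]
 [ 0.18 -0.4 ]
 [-0.04  0.67]]
[420.88 255.91  15.  ] [582.88 269.84  15.  ]
```

Box front is at (671.5, 66.4) mm with yaw −10.2°. The hook handle is at (471.5, 259) with yaw 3°. Moving above the hook now.

```bash
python3 drive.py '0 0 0 0 0 7.8;0 0 0 0 0 7.8;0 0 0 0 0 7.9;15 -44.8 5 0 0 0;15 -44.8 5 0 0 0;15 -44.8 5 0 0 0;15 -44.8 5 0 0 0;15 -44.8 5 0 0 0' 60; python3 drive.py '15 -44.8 5 0 0 0;15 -44.8 5 0 0 0;15 -44.8 5 0 0 0;15 -44.8 5 0 0 0;15 -44.8 5 0 0 0;15 -44.8 5 0 0 0;15 -44.8 5 0 0 0;15 -44.8 5 0 0 0';python3 drive.py '15 -44.8 5 0 0 0;15 -44.8 5 0 0 0;15 -44.8 5 0 0 0;15 -44.8 5 0 0 0;0 0 0 0 0 0;0 0 0 0 0 0;0 0 0 0 0 0'
```

```text
time_s: 0.9
ee_pos: [319.4, -285.3, 188.5]
ee_rot: [-180.0, 0.0, 2.9]
force: [1.3, 0.0, -0.1]
gripper_width: 60.0
gripper_force: 0.0
time_s: 1.7
ee_pos: [420.8, 78.9, 148.7]
ee_rot: [180.0, -0.0, 3.0]
force: [2.0, 0.2, -0.0]
gripper_width: 60.4
gripper_force: 0.0
time_s: 2.4
ee_pos: [470.9, 257.9, 128.6]
ee_rot: [179.9, 0.1, 2.9]
force: [0.1, -0.5, 1.0]
gripper_width: 60.0
gripper_force: 0.0
```

```bash
python3 drive.py '0.5 -1 35 0 0 0;0 0 35 0 0 0;0 0 30 0 0 0;0 0 15 0 0 0;0 0 9 0 0 0;0 0 0 0 0 0' && python3 drive.py '0 0 0 0 0 0;0 0 0 0 0 0;0 0 0 0 0 0;0 0 0 0 0 0;0 0 0 0 0 0;0 0 0 0 0 0;0 0 0 0 0 0;0 0 0 0 0 0' 10 50
```

```text
time_s: 3.0
ee_pos: [471.4, 258.6, 4.4]
ee_rot: [179.9, 0.1, 2.9]
force: [-0.5, 0.2, 1.0]
gripper_width: 60.2
gripper_force: 0.0
time_s: 3.8
ee_pos: [472.1, 260.1, 5.2]
ee_rot: [-180.0, -0.0, 3.0]
force: [-1.0, -0.4, 3.7]
gripper_width: 19.3
gripper_force: 50.0
```

```bash
python3 drive.py '0 0 -8 0 0 0;0 0 -16 0 0 0;0 0 -16 0 0 0;0 0 0 0 0 6.6;0 0 0 0 0 6.6;16 39 0 0 0 0;16 39 0 0 0 0;16 39 0 0 0 0' && python3 drive.py '14.6 37.7 0 0 0 0;0 0 0 0 0 0;0 0 0 0 0 0;0 0 0 0 0 0' && python3 - <<'E'
from h import *
import cv2
a=camrig.grab_frame("scene");b=camrig.grab_frame("top");cv2.imwrite("pics/s1.png",a);cv2.imwrite("pics/t1.png",b)
c=lambda im,x,y,w,h,k: cv2.resize(im[y:y+h,x:x+w],None,fx=k,fy=k,interpolation=cv2.INTER_CUBIC)
cv2.imwrite("pics/c3.png",np.hstack([c(a,265,180,80,110,5),c(b,265,160,70,110,5)]))
E
```

```text
time_s: 4.6
ee_pos: [498.3, 135.2, 45.1]
ee_rot: [180.0, 0.0, -10.2]
force: [0.4, 0.6, -0.7]
gripper_width: 19.6
gripper_force: 50.0
time_s: 5.0
ee_pos: [505.9, 97.3, 45.0]
ee_rot: [-180.0, 0.0, -10.2]
force: [-1.0, -0.1, -1.6]
gripper_width: 19.8
gripper_force: 50.0
```

View pics/c3.png

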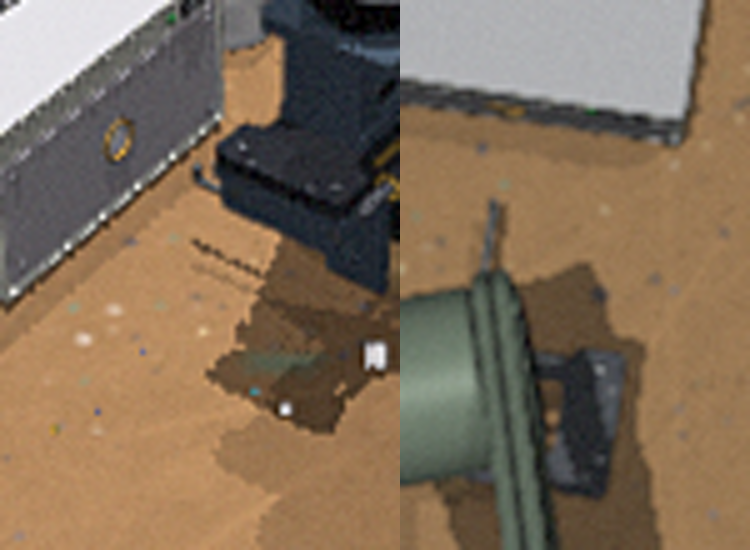

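Scene half: tip top at crop (195,170), eyelet centre at (119,139). Top half: tip at (93,203), eyelet at (110,112). I'll triangulate both points.

```bash
python3 - <<'E'
from h import *
np.set_printoptions(precision=2,suppress=True)
def tri(us,ut,p0):
    r=least_squares(lambda p:np.r_[proj("scene",[p])[0]-us,proj("top",[p])[0]-ut],p0);return r.x,r.fun
S=lambda u,v:un([[u,v]],5,(265,180))[0]
T=lambda u,v:un([[u,v]],5,(265,160))[0]
tip,r=tri(S(195,170),T(93,203),[620,77,62]);print("tip",tip,r)
hole,r2=tri(S(119,139),T(110,112),[671,66,55]);print("hole",hole,r2)
a=np.radians(-10.2);R=np.array([[np.cos(a),np.sin(a),0],[-np.sin(a),np.cos(a),0],[0,0,1]])
print("tip in hole frame tri",R@(tip-hole))
e=env.state()["ee_pos"];print(e,"tip exp",[e[0]+115.5*np.cos(a),e[1]+115.5*np.sin(a)])
print(proj("scene",[[e[0]+115.5*np.cos(a),e[1]+115.5*np.sin(a),62.5],[671.5,66.4,55]])-[S(195,170),S(119,139)])
print(proj("top",[[e[0]+117.5*np.cos(a),e[1]+117.5*np.sin(a),62.5]])-[T(93,203)])
E
```

```text
tip [619.98  76.74  57.13] [ 0.27  0.03 -0.11 -0.26]
hole [672.    66.29  53.75] [ 0.37  0.05 -0.15 -0.34]
tip in hole frame tri [-53.05   1.07   3.39]
[505.82  97.75  44.93] tip exp [np.float64(619.4974573866598), np.float64(77.29426077816416)]
[[ 0.29 -1.33]
 [ 0.49 -0.23]]
[[-0.33 -0.98]]
```

```bash
python3 drive.py '15 1 0 0 0 0;15 0 0 0 0 0;13 0 0 0 0 0;0 0 0 0 0 0;0 0 0 0 0 0' && python3 - <<'E'
from h import *
import cv2
a=camrig.grab_frame("scene").astype(float);b=camrig.grab_frame("top").astype(float)
for _ in range(3): a+=camrig.grab_frame("scene");b+=camrig.grab_frame("top")
a=(a/4).astype(np.uint8);b=(b/4).astype(np.uint8)
cv2.imwrite("pics/s2.png",a);cv2.imwrite("pics/t2.png",b)
c=lambda im,x,y,w,h,k: cv2.resize(im[y:y+h,x:x+w],None,fx=k,fy=k,interpolation=cv2.INTER_CUBIC)
cv2.imwrite("pics/c4.png",np.hstack([c(a,275,190,40,50,10),c(b,270,170,40,50,10)]))
e=env.state()["ee_pos"];print(e)
E
```

```text
time_s: 5.6
ee_pos: [547.6, 88.4, 44.6]
ee_rot: [180.0, 0.1, -10.2]
force: [0.2, 0.9, -1.3]
gripper_width: 20.0
gripper_force: 50.0
[548.00756663  88.00443457  45.02622035]
```

View pics/c4.png

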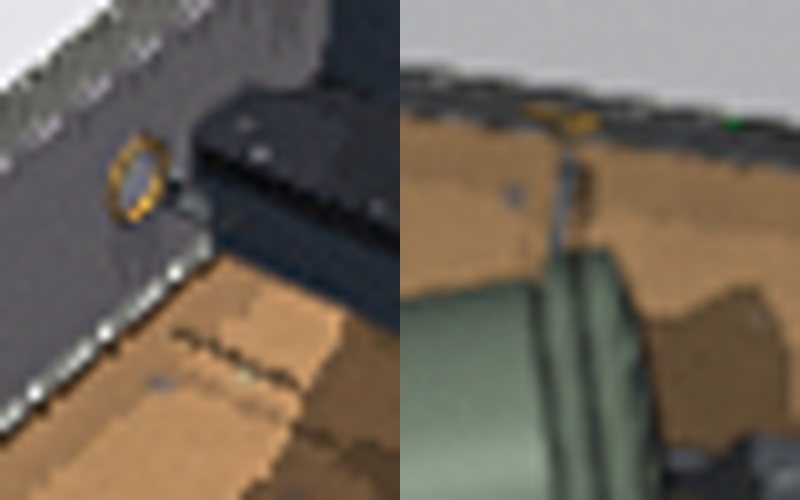

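Scene half: eyelet centre at crop (138,180), dark tip top at about (175,183). I'll overlay the model outlines to judge the tip height.

```bash
python3 - <<'E'
from h import *
import cv2
a=cv2.imread("pics/s2.png");b=cv2.imread("pics/t2.png")
yaw=np.radians(-10.2);e=env.state()["ee_pos"]
k=10
def crop(im,o,w=40,h=30): return cv2.resize(im[o[1]:o[1]+h,o[0]:o[0]+w],None,fx=k,fy=k,interpolation=cv2.INTER_LANCZOS4)
th=np.linspace(0,2*np.pi,40)
hole=pose(np.c_[0*th,10*np.cos(th),55+10*np.sin(th)],[671.5,66.4,yaw])
def hook(dz,dy=0):
    z0=e[2]-4.8+dz
    return [pose([[x0,y,z0+8.5],[x0,y,z0+22.5],[x1,y,z0+22.5],[x1,y,z0+8.5]],[e[0],e[1],yaw]) for x0,x1,y in((113,118,2.5),(113,118,-2.5))]+[pose([[60,0,z0+11],[118,0,z0+11]],[e[0],e[1],yaw])]
def draw(im,n,o,P,col):
    q=((proj(n,P)-o+.5)*k-.5).round().astype(int);cv2.polylines(im,[q],False,col,1)
rows=[]
for dz in(0,-4):
    A=crop(a,(272,192));B=crop(b,(272,170))
    for im,n,o in((A,"scene",(272,192)),(B,"top",(272,170))):
        draw(im,n,o,hole,(0,255,255))
        for P in hook(dz): draw(im,n,o,P,(0,0,255))
    rows.append(np.hstack([A,B]))
rows[1][:,400:]=crop(a,(272,192))
cv2.imwrite("pics/c5.png",np.vstack(rows))
E
```

```text
(no output)
```

View pics/c5.png

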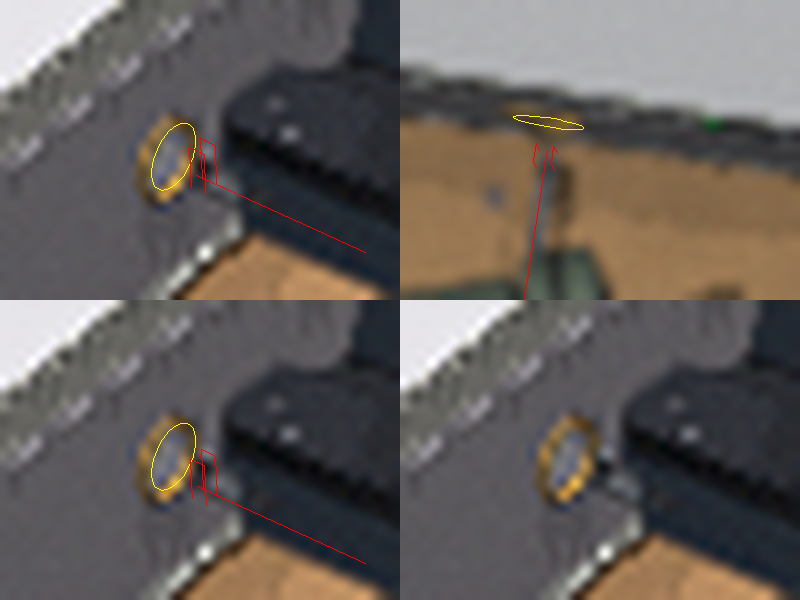

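The overlay shows the hole model off by under 1 px. The tip height could still be a few mm low, so I'll check it numerically by differencing against the hook-free frame.

```bash
python3 - <<'E'
from h import *
import cv2
np.set_printoptions(linewidth=200)
s0,s2,t0,t2=[cv2.imread(f"pics/{n}.png",0).astype(int) for n in("scene0","s2","top0","t2")]
print("scene s2 x284..299,y200..216");print(s2[200:217,284:300]);print("diff");print((s2-s0)[200:217,284:300])
print("top diff x280..294,y180..196");print((t2-t0)[180:197,280:294])
yaw=np.radians(-10.2);e=env.state()["ee_pos"];z=e[2]-4.8
P=pose([[113,0,z+8.5],[118,0,z+8.5],[113,0,z+22.5],[118,0,z+22.5],[100,0,z+11],[90,0,z+11]],[e[0],e[1],yaw])
print(proj("scene",P).round(1).tolist(),proj("top",P).round(1).tolist())
print(e, proj("scene",pose([[0,0,55]],[671.5,66.4,yaw])))
E
```

```text
scene s2 x284..299,y200..216
[[ 88  83  86  89  89  89  87  90  89  89  92  85  74  57  45  40]
 [ 85  89  88  89  88  87  89  92  88  91  90  68  49  46  48  57]
 [ 87  89  89  87  88  83  88  87  90  92  67  47  50  48  59  82]
 [ 90  88  86  84 101  70  80  82  89  94  49  46  51  51  54  53]
 [ 91  89  86 100 123  90  62  60  90  96  38  35  49  51  53  47]
 [ 87  86  88 123 102  91  71  70  90  93  38  12  15  32  49  37]
 [ 89  87 110  92 118 106  88  74 101  87  41  16  15  15  10  27]
 [ 88  84 130 101 116 111 110  68 114  93  39  25  21  18  14   6]
 [ 89  85  99 116 117 110 146  62  27  63  50  42  39  25  24  21]
 [ 88  88  77 111 108 134 114  58  39  79  80  58  37  40  39  34]
 [ 91  80  80 103 102 183  90  48  58 104 100  82  43  39  41  39]
 [ 88  88  64  79 151  75  72  82  74  61  77  87  43  40  45  40]
 [ 87  90  74  51  70  74  78  88  90  93  75  64  39  49  40  37]
 [ 88  91  81  80  77  76  78  86  87  86  93 102  45  35  34  37]
 [ 91  86  79  78  80  80  75  87  88  90 110 135  55  33  32  36]
 [ 88  90  78  79  80  76  79  84  87 107 122 142  61  67  55  39]
[... 2083 characters left out ...]
 -15   4   6   1   5]
 [  3   2  -7 -12 -10 -17 -31 -43 -47 -20   7   3   3   3]
 [  7   0  -7 -14 -16 -28 -29 -39 -51 -23   4   4   7   1]
 [  4   2  -5  -9 -17 -28 -22 -31 -31  -3   4   5   2   5]
 [  4   3  -6   4 -15 -37 -14 -21 -16   8   5   7   5   4]
 [  4   1 -13  -6 -11 -45 -34 -40 -36 -21 -21  -7   5   7]
 [  5  -5 -12  -7 -23 -55 -63 -80 -59 -52 -52 -28   3   4]
 [  6  -2 -10 -20 -40 -53 -66 -79 -62 -39 -47 -43  -9   8]]
[[292.6, 210.4], [291.2, 209.8], [292.5, 206.5], [291.0, 205.8], [296.3, 211.4], [299.2, 212.7]] [[286.1, 186.4], [286.3, 184.7], [285.7, 185.7], [286.0, 184.0], [285.3, 190.8], [284.8, 194.3]]
[548.00756663  88.00443457  45.02622035] [[288.88972557 207.16989049]]
```

```bash
python3 - <<'E'
from h import *
import cv2
np.set_printoptions(linewidth=200,precision=2,suppress=True)
t=cv2.imread("pics/t2.png").astype(float);t0=cv2.imread("pics/top0.png").astype(float)
print("b/r rows180..195 cols282..291");print((t[...,0]/t[...,2])[180:196,282:292])
print("eyelet t0 b/r rows 178..185 cols 278..292");print((t0[...,0]/t0[...,2])[178:186,278:292])
yaw=np.radians(-10.2)
print(proj("top",pose([[0,10,55],[0,-10,55],[0,0,65],[0,0,120]],[671.5,66.4,yaw])))
E
```

```text
b/r rows180..195 cols282..291
[[0.75 0.68 0.73 0.78 0.9  1.06 1.05 1.02 1.02 1.  ]
 [0.69 0.49 0.47 0.52 0.57 0.52 0.52 0.62 0.97 1.01]
 [0.99 0.99 0.84 0.62 0.5  0.35 0.39 0.45 0.8  1.  ]
 [0.69 0.69 0.67 0.7  0.62 0.58 0.61 0.79 1.   1.  ]
 [0.54 0.54 0.54 0.57 0.67 0.67 0.63 0.68 0.71 0.7 ]
 [0.55 0.55 0.53 0.58 0.8  0.71 0.55 0.55 0.54 0.53]
 [0.55 0.56 0.54 0.59 0.97 0.89 0.56 0.54 0.54 0.54]
 [0.56 0.54 0.53 0.6  1.06 0.94 0.54 0.55 0.55 0.55]
 [0.61 0.55 0.53 0.71 1.06 0.81 0.53 0.55 0.54 0.54]
 [0.7  0.55 0.52 0.77 1.09 0.72 0.55 0.55 0.54 0.54]
 [0.66 0.55 0.53 0.8  1.02 0.66 0.57 0.56 0.55 0.56]
 [0.57 0.54 0.54 0.82 0.88 0.59 0.58 0.55 0.55 0.54]
 [0.54 0.54 0.56 0.89 0.84 0.56 0.54 0.55 0.54 0.55]
 [0.55 0.54 0.6  1.01 0.76 0.51 0.55 0.54 0.54 0.54]
 [0.55 0.53 0.62 1.05 0.76 0.54 0.57 0.59 0.58 0.55]
 [0.54 0.54 0.63 1.   0.96 0.79 0.85 0.95 0.97 0.59]]
eyelet t0 b/r rows 178..185 cols 278..292
[[1.05 1.   0.94 0.97 0.99 1.   1.02 1.02 1.02 0.99 0.99 1.01 1.02 1.02]
 [1.   0.98 0.95 1.02 1.07 1.02 1.06 1.06 0.98 0.99 0.94 0.98 1.02 1.02]
 [1.11 1.04 1.   0.98 0.78 0.68 0.76 0.8  0.9  1.06 1.04 1.06 0.97 1.03]
 [1.02 1.04 1.   0.9  0.62 0.46 0.41 0.56 0.56 0.51 0.55 0.65 0.96 1.04]
 [0.8  0.83 0.96 0.97 1.01 1.   0.83 0.68 0.48 0.42 0.39 0.46 0.87 0.93]
 [0.58 0.57 0.58 0.64 0.7  0.71 0.68 0.7  0.59 0.57 0.62 0.78 1.   1.  ]
 [0.54 0.54 0.56 0.51 0.52 0.54 0.55 0.58 0.58 0.61 0.64 0.7  0.74 0.67]
 [0.55 0.55 0.5  0.55 0.56 0.54 0.53 0.55 0.52 0.55 0.54 0.54 0.55 0.54]]
[[282.89 181.25]
 [289.88 182.29]
 [286.15 181.28]
 [284.81 178.42]]<stdin>:5: RuntimeWarning: divide by zero encountered in divide
<stdin>:6: RuntimeWarning: divide by zero encountered in divide
```

Rod and eyelet centroids put the tip about 2 mm right of the hole axis, about 10 mm out, with height OK. I'll correct that, then ease in while watching the force.

```bash
python3 drive.py '0 -2 0.5 0 0 0;4 0 0 0 0 0;3 0 0 0 0 0;0 0 0 0 0 0;0 0 0 0 0 0'; for i in 1; do python3 drive.py '1.5 0 0 0 0 0;1.5 0 0 0 0 0;0 0 0 0 0 0'|grep -E 'pos|^force'; done
```

```text
time_s: 6.5
ee_pos: [555.6, 88.6, 44.3]
ee_rot: [180.0, 0.0, -10.2]
force: [-0.3, 0.2, -1.4]
gripper_width: 19.5
gripper_force: 50.0
ee_pos: [558.7, 88.1, 44.5]
force: [1.2, 0.1, -1.3]
```

```bash
python3 drive.py '1 0 0 0 0 0;1 0 0 0 0 0;0 0 0 0 0 0'|grep -E 'pos|^force'; python3 drive.py '0 0 0 0 0 0'|grep -E 'pos|^force'
```

```text
ee_pos: [560.6, 87.8, 44.4]
force: [-0.4, 0.1, -1.3]
ee_pos: [560.4, 87.8, 44.5]
force: [0.6, -0.3, -2.5]
```

```bash
python3 drive.py '1.5 0 0 0 0 0;1.5 0 0 0 0 0;0 0 0 0 0 0'|grep -E 'pos|^force'; python3 - <<'E'
from h import *
import cv2
b=camrig.grab_frame("top");a=camrig.grab_frame("scene");cv2.imwrite("pics/t3.png",b);cv2.imwrite("pics/s3.png",a)
c=lambda im,x,y,w,h,k: cv2.resize(im[y:y+h,x:x+w],None,fx=k,fy=k,interpolation=cv2.INTER_CUBIC)
cv2.imwrite("pics/c6.png",np.hstack([c(a,275,190,40,40,10),c(b,270,165,40,40,10)]))
E
```

```text
ee_pos: [563.7, 87.2, 44.5]
force: [-0.1, 0.5, 0.1]
```

View pics/c6.png

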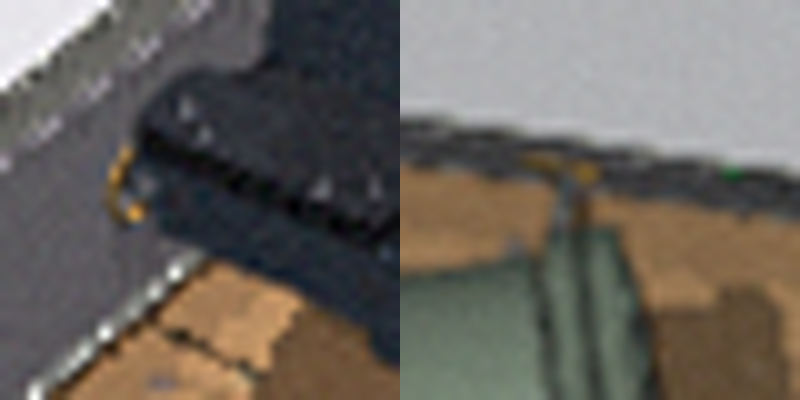

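The scene half shows the fingers now hiding part of the eyelet (120,185). The top half shows the rod meeting the eyelet at (567,175). There's no contact force, so I'll continue in.

```bash
python3 drive.py '2 -0.7 0 0 0 0;2 0 0 0 0 0;0 0 0 0 0 0'|grep -E 'pos|^force'; python3 drive.py '2 0 0 0 0 0;2 0 0 0 0 0;0 0 0 0 0 0'|grep -E 'pos|^force';python3 drive.py '2 0 0 0 0 0;2 0 0 0 0 0;1 0 0 0 0 0;0 0 0 0 0 0;0 0 0 0 0 0'|grep -E 'pos|^force'
```

```text
ee_pos: [567.9, 87.3, 44.5]
force: [-0.1, -0.3, -1.7]
ee_pos: [571.8, 86.5, 44.5]
force: [0.2, -0.8, -0.4]
ee_pos: [576.2, 85.7, 44.4]
force: [0.9, -0.4, -0.4]
```

```bash
python3 drive.py '0 0 -3 0 0 0;0 0 -3 0 0 0;0 0 -2 0 0 0;0 0 0 0 0 0;0 0 0 0 0 0'|grep -E 'pos|^force'; python3 drive.py '-2 0 0 0 0 0;-2 0 0 0 0 0;0 0 0 0 0 0'|grep -E 'pos|^force';for i in 1; do python3 drive.py '-1 0 0 0 0 0;-1 0 0 0 0 0;0 0 0 0 0 0'|grep -E 'pos|^force'; done
```

```text
ee_pos: [576.3, 85.7, 52.6]
force: [-0.1, -0.1, -1.0]
ee_pos: [571.8, 86.4, 52.3]
force: [0.0, 0.4, -0.3]
ee_pos: [570.2, 86.7, 52.4]
force: [-0.1, 0.3, -0.2]
```

```bash
python3 drive.py '-1 0 0 0 0 0;-1 0 0 0 0 0;0 0 0 0 0 0'|grep -E 'pos|^force';python3 drive.py '-1 0 0 0 0 0;-1 0 0 0 0 0;0 0 0 0 0 0'|grep -E 'pos|^force'
```

```text
ee_pos: [568.2, 87.1, 52.4]
force: [0.3, -0.5, -1.3]
ee_pos: [566.9, 87.4, 52.5]
force: [1.2, 0.0, -1.7]
```

```bash
python3 drive.py '-1 0 0 0 0 0;0 0 0 0 0 0'|grep -E 'pos|^force';python3 drive.py '-1 0 0 0 0 0;0 0 0 0 0 0'|grep -E 'pos|^force'; python3 drive.py '-1 0 0 0 0 0;0 0 0 0 0 0'|grep -E 'pos|^force'
```

```text
ee_pos: [566.6, 87.5, 52.6]
force: [3.9, -1.1, -3.1]
ee_pos: [566.3, 87.6, 52.7]
force: [6.0, -0.9, -5.2]
ee_pos: [566.0, 87.7, 52.8]
force: [7.8, -1.8, -6.3]
```

```bash
python3 drive.py '-0.6 0 0 0 0 0;0 0 0 0 0 0'|grep -E 'pos|^force';python3 drive.py '-0.6 0 0 0 0 0;0 0 0 0 0 0'|grep -E 'pos|^force'; python3 - <<'E'
from h import *
print(env.state()["torque"],env.state()["ee_rot"])
E
```

```text
ee_pos: [564.7, 87.9, 52.7]
force: [5.5, -1.3, -2.2]
ee_pos: [563.0, 88.2, 52.6]
force: [3.2, -0.7, -1.4]
[-0.0612213  -0.43800917  0.01141576] [-1.79985452e+02 -7.73253526e-02 -1.02422985e+01]
```

```bash
for i in 1; do python3 drive.py '-1 0 0 0 0 0;-2 0 0 0 0 0;-3 0 0 0 0 0;-3 0 0 0 0 0;-3 0 0 0 0 0;-3 0 0 0 0 0;-3 0 0 0 0 0;-3 0 0 0 0 0'|grep -E 'pos|^force'; python3 drive.py '-3 0 0 0 0 0;-3 0 0 0 0 0;-3 0 0 0 0 0;-3 0 0 0 0 0;-3 0 0 0 0 0;-3 0 0 0 0 0;-3 0 0 0 0 0;-3 0 0 0 0 0'|grep -E 'pos|^force'; python3 drive.py '-3 0 0 0 0 0;-3 0 0 0 0 0;-3 0 0 0 0 0;-3 0 0 0 0 0;-3 0 0 0 0 0;-2 0 0 0 0 0;-1 0 0 0 0 0;0 0 0 0 0 0'|grep -E 'pos|^force'; done
```

```text
ee_pos: [541.3, 92.0, 52.4]
force: [1.9, -1.1, -1.7]
ee_pos: [517.8, 96.2, 52.4]
force: [1.6, -1.2, -1.5]
ee_pos: [500.1, 99.4, 52.5]
force: [0.6, -0.8, -1.3]
```

```bash
python3 drive.py '-2 0 0 0 0 0;-2 0 0 0 0 0;-2 0 0 0 0 0;-2 0 0 0 0 0;-2 0 0 0 0 0;-2 0 0 0 0 0;-2 0 0 0 0 0;-1 0 0 0 0 0'|grep -E 'pos|^force'; python3 drive.py '-1 0 0 0 0 0;-1 0 0 0 0 0;0 0 0 0 0 0'|grep -E 'pos|^force'; python3 drive.py '-1 0 0 0 0 0;-1 0 0 0 0 0;0 0 0 0 0 0'|grep -E 'pos|^force'
```

```text
ee_pos: [485.3, 102.1, 52.5]
force: [0.7, -0.5, -1.8]
ee_pos: [483.4, 102.4, 52.4]
force: [1.3, -0.3, -1.8]
ee_pos: [481.4, 102.8, 52.4]
force: [0.3, 0.2, -1.1]
```

```bash
python3 drive.py '-1 0 0 0 0 0;-1 0 0 0 0 0;0 0 0 0 0 0'|grep -E 'pos|^force'; python3 drive.py '-1 0 0 0 0 0;-1 0 0 0 0 0;0 0 0 0 0 0'|grep -E 'pos|^force'
```

```text
ee_pos: [479.4, 103.1, 52.4]
force: [1.6, 0.2, -0.7]
ee_pos: [477.4, 103.5, 52.4]
force: [0.6, -0.2, -1.2]
```

```bash
python3 drive.py '-1 0 0 0 0 0;-1 0 0 0 0 0'|grep -E 'pos|^force'; python3 drive.py '-1 0 0 0 0 0;-1 0 0 0 0 0'|grep -E 'pos|^force'; python3 drive.py '-1 0 0 0 0 0;-1 0 0 0 0 0'|grep -E 'pos|^force'
```

```text
ee_pos: [475.7, 103.8, 52.5]
force: [1.0, -0.9, -0.9]
ee_pos: [473.9, 104.2, 52.5]
force: [2.8, -0.9, -0.9]
ee_pos: [473.6, 104.4, 52.7]
force: [7.1, -2.5, -5.6]
```

```bash
python3 drive.py '0 0 0 0 0 0;0 0 0 0 0 0'|grep -E 'pos|^force'; python3 drive.py '-0.3 0 0 0 0 0;0 0 0 0 0 0;0 0 0 0 0 0;0 0 0 0 0 0'|grep -E 'pos|^force'
```

```text
ee_pos: [473.8, 104.5, 53.0]
force: [5.5, -0.7, -2.1]
ee_pos: [473.8, 104.6, 53.1]
force: [6.5, -1.5, -2.4]
```

```bash
python3 drive.py '-0.8 0 0 0 0 0;0 0 0 0 0 0;0 0 0 0 0 0'|grep -E 'pos|^force'; python3 drive.py '0 0 0 0 0 0;0 0 0 0 0 0;0 0 0 0 0 0;0 0 0 0 0 0'|grep -E 'time|pos|^force'; python3 - <<'E'
from h import *
import cv2
b=camrig.grab_frame("top");a=camrig.grab_frame("scene");cv2.imwrite("pics/t4.png",b);cv2.imwrite("pics/s4.png",a)
c=lambda im,x,y,w,h,k: cv2.resize(im[y:y+h,x:x+w],None,fx=k,fy=k,interpolation=cv2.INTER_CUBIC)
cv2.imwrite("pics/c7.png",np.hstack([c(a,220,160,100,125,4),c(b,240,140,100,125,4)]))
E
```

```text
ee_pos: [473.8, 104.7, 53.1]
force: [8.8, -2.0, -3.6]
time_s: 17.7
ee_pos: [473.8, 104.6, 53.1]
force: [7.9, -2.2, -3.0]
```

View pics/c7.png

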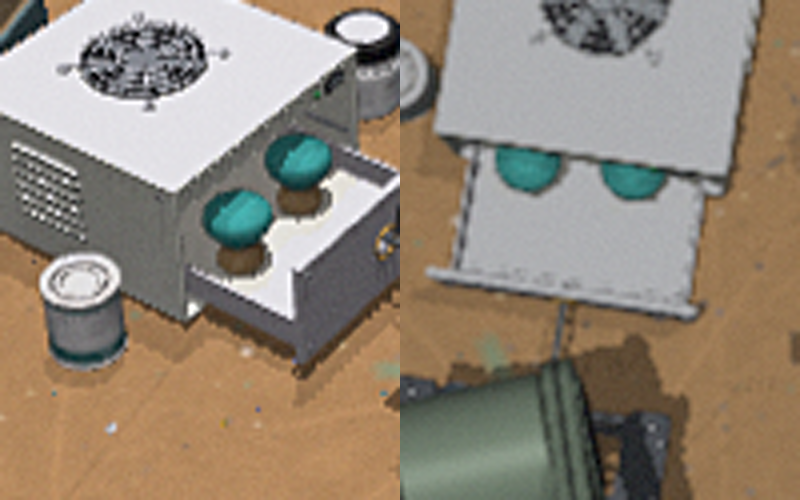

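The tray is out with both knobs upright, and the hook holds it at about 8–9 N. Next: relax, lower and withdraw carefully.

```bash
python3 drive.py '2 0 0 0 0 0;2 0 0 0 0 0;2 0 0 0 0 0;2 0 0 0 0 0;0 0 0 0 0 0;0 0 0 0 0 0'|grep -E 'pos|^force'; python3 drive.py '0 0 3 0 0 0;0 0 3 0 0 0;0 0 2 0 0 0;0 0 0 0 0 0;0 0 0 0 0 0'|grep -E 'pos|^force'
```

```text
ee_pos: [478.1, 103.3, 52.3]
force: [0.3, -0.3, -1.1]
ee_pos: [478.5, 103.3, 44.3]
force: [0.3, -0.4, -1.5]
```

```bash
python3 drive.py '-2 0 0 0 0 0;-2 0 0 0 0 0;-1 0 0 0 0 0;0 0 0 0 0 0'|grep -E 'pos|^force'; python3 drive.py '-1 0 0 0 0 0;-1 0 0 0 0 0;0 0 0 0 0 0'|grep -E 'pos|^force'; python3 drive.py '-1 0 0 0 0 0;-1 0 0 0 0 0;0 0 0 0 0 0'|grep -E 'pos|^force'
```

```text
ee_pos: [473.4, 104.2, 44.5]
force: [-0.0, -0.1, -1.4]
ee_pos: [471.5, 104.6, 44.4]
force: [-0.2, 0.5, -0.9]
ee_pos: [469.5, 104.9, 44.4]
force: [-0.6, 0.1, -1.4]
```

```bash
python3 drive.py '-2 0 0 0 0 0;-2 0 0 0 0 0;-2 0 0 0 0 0;-2 0 0 0 0 0;-10 0 0 0 0 0;-15 0 0 0 0 0;-15 0 0 0 0 0;0 0 0 0 0 0'|grep -E 'pos|^force'; python3 drive.py '0 -20 0 0 0 0;0 -30 0 0 0 0;0 -30 0 0 0 0;0 -30 0 0 0 0;0 -30 0 0 0 0;0 -20 0 0 0 0;0 0 0 0 0 0;0 0 0 0 0 0';python3 drive.py '0 0 12 0 0 0;0 0 12 0 0 0;0 0 8 0 0 0;0 0 4 0 0 0;0 0 2 0 0 0;0 0 0 0 0 0;0 0 0 0 0 0'
```

```text
ee_pos: [418.9, 113.4, 44.1]
force: [-0.5, -0.4, -1.0]
time_s: 21.5
ee_pos: [450.3, 270.4, 44.1]
ee_rot: [179.9, 0.0, -10.2]
force: [-0.4, 0.1, -2.0]
gripper_width: 20.3
gripper_force: 50.0
time_s: 22.2
ee_pos: [451.2, 271.0, 6.6]
ee_rot: [-180.0, -0.0, -10.2]
force: [-0.2, 0.1, -1.5]
gripper_width: 19.5
gripper_force: 50.0
```

```bash
python3 drive.py '0 0 0.8 0 0 0;0 0 0.5 0 0 0;0 0 0 0 0 0;0 0 0 0 0 0'|grep -E 'pos|^force';  python3 drive.py '0 0 0 0 0 0;0 0 0 0 0 0;0 0 0 0 0 0;0 0 0 0 0 0;0 0 0 0 0 0' 24 && python3 drive.py '0 0 0 0 0 0;0 0 0 0 0 0;0 0 0 0 0 0;0 0 0 0 0 0;0 0 0 0 0 0' 60 && python3 drive.py '0 0 -5 0 0 0;0 0 -20 0 0 0;0 0 -40 0 0 0;0 0 -40 0 0 0;0 0 -40 0 0 0;-40 0 0 0 0 0;-40 0 0 0 0 0;0 0 0 0 0 0' && python3 - <<'E'
from h import *
import cv2
b=camrig.grab_frame("top");a=camrig.grab_frame("scene")
c=lambda im,x,y,w,h,k: cv2.resize(im[y:y+h,x:x+w],None,fx=k,fy=k,interpolation=cv2.INTER_CUBIC)
cv2.imwrite("pics/c8.png",np.hstack([c(a,220,160,130,170,3),c(b,190,140,130,170,3)]))
E
```

```text
ee_pos: [451.0, 271.0, 5.2]
force: [-0.1, 0.1, -0.6]
time_s: 23.1
ee_pos: [450.9, 270.9, 5.2]
ee_rot: [180.0, -0.0, -10.2]
force: [0.1, 0.0, 0.5]
gripper_width: 24.3
gripper_force: 0.0
time_s: 23.6
ee_pos: [450.9, 270.9, 5.1]
ee_rot: [180.0, -0.0, -10.2]
force: [-1.2, 0.6, -0.2]
gripper_width: 58.5
gripper_force: 0.0
time_s: 24.4
ee_pos: [368.0, 284.6, 150.6]
ee_rot: [179.9, 0.1, -10.1]
force: [0.3, -0.2, 0.2]
gripper_width: 59.7
gripper_force: 0.0
```

View pics/c8.png

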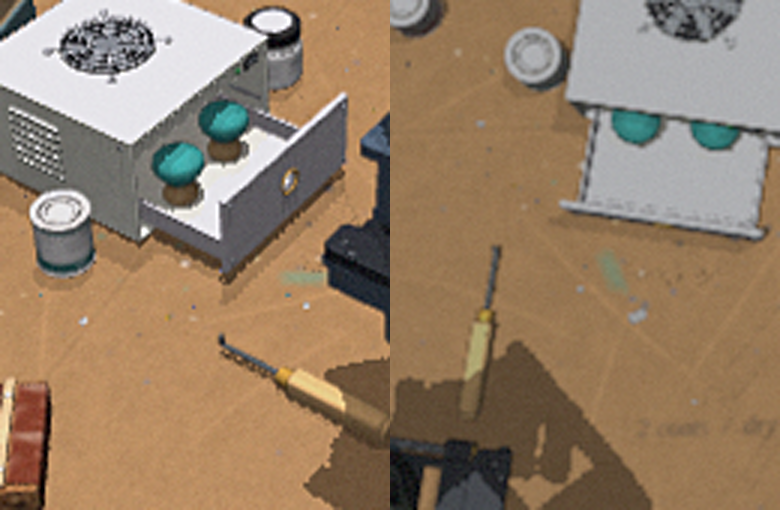

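The hook lies flat (tip at scene crop (222,340)), well clear of the tray. The tray is out with both knobs standing, so I'm handing in.

```bash
python3 -c "
from workcell import env, camrig
print(env.job_done())"
```

```text
the job is handed in; nothing more can be done
None
```

The job is handed in, with no verdict returned: the tray was drawn to its stop (about 95 mm, held at 8–9 N), both knobs are standing in it, and the hook lies flat on the table clear of the tray.

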